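Seal the long hardware tub

TASK

The long clear hardware tub on the bench has its lid standing proud on its gasket. Press the lid's rim down corner by corner, round all four corners, until the lid is seated flush and level on the tub. Leave the small square tub and the round canister where they stand.

Things in the scene. Friction and masses are not known exactly. Their poses are not given: they have to be found in the camera images.
- tub: Long low clear tub, grey rim 180 (x) x 130 mm (y), rim 80 mm above the bench; fixed. Origin: centre of underside, z up. At each rim corner (x +-82, y +-57 mm) a black rubber gasket block, 14 mm square, stands 10 mm above the rim and carries the lid. About 8 N at its corner slides a block down level with the rim, where it stops hard and stays.
- lid: The tub's loose lid, 0.2 kg: rigid white frame 180 x 130 mm, 32 mm wide, 6 mm thick, clear middle recessed 3 mm. A plug 20 mm deep keeps it in the tub's mouth (3 mm play). Origin: centre of frame's underside, axes as the tub's; 90 mm above the bench at the start, 80 mm when seated. It rocks: pressing one corner may lift others by 10 mm until pressed in turn.
- small_tub: Bystander: square clear tub with a white lid, 116 x 116 mm, 92 mm high, already sealed, loose. Origin at the centre of its underside.
- canister: Bystander: round aluminium canister with a white cap, 96 mm diameter, 112 mm high, already sealed, loose. Origin at the centre of its underside.

How it is judged:
On the way:
1. one corner or side of the lid is pressed down ahead of the others, so that the lid leans by over 1.4 degrees (angle between lid's own z axis and vertical above 0.025 rad), for 0.1 s.
At the end, for the whole second after the job is handed in: The lid lies on the tub, at rest: centred within 15 mm, its centre within 2.5 mm of the fully seated height and level within 1 degree, so all four corners are down (z of lid in the frame of tub between 0.075 and 0.0825 m and angle between lid's own z axis and vertical below 0.017 rad and linear speed of lid below 0.01 m/s and horizontal distance between lid and tub below 0.015 m); the robot touches nothing.
It fails at once if the small square tub is moved by more than 20 mm (distance of small_tub from where it was at the start of the episode above 0.02 m).
It fails at once if the round canister is moved by more than 20 mm (distance of canister from where it was at the start of the episode above 0.02 m).
It also fails if it takes over 48 s, if anything falls off the work surface, if the arm or the gripper's body presses on something with over 40 N, if the wrist force passes 120 N, or if a joint passes its speed limit or range.

ROBOT

A 6-joint arm with a two-finger parallel gripper is mounted at the origin on the work surface. World frame = base frame: x ahead of the robot, y to its left, z up, the work surface at z = 0. Lengths are in m, angles in rad, forces in N, time in s.
With the tool pointing down it reaches from about 0.4 to 0.825 m from the base axis. Payload 7 kg.
Tool frame: the origin (TCP) lies midway between the tips of the shut fingers; the grasp point (between the pads) lies 19 mm behind it; z points along the fingers, y is the line along which they close (so a half turn about z gives the same grasp; the last joint's range is limited). The gripper opens to 88 mm and grips with 3 to 60 N. Pads are 19 mm wide; open, the fingers measure 130 mm over their backs; the gripper's body (78 mm by 193 mm) begins 47 mm behind the grasp point.
Start: joints at [-1.017, 0.359, 0.012, 0, -1.224, -0.288], TCP at [0.177, -0.651, 0.227] pointing down, gripper open.
Joint ranges: [-3.07, 3.07], [-1.43, 2.12], [-1.02, 1.25], [-3.03, 1.67], [-3.05, -0], [-3.03, 3.03]. Speed limits (rad/s): [2.39, 2.39, 3.01, 3.14, 3.14, 3.14].

INTERFACE

Orientations are given as [roll, pitch, yaw] about the fixed x, y, z axes, in that order (R = Rz(yaw) Ry(pitch) Rx(roll)).
In Python, from station import telemetry, eyes, ticket, recognise, trace gives the robot as it stands. The module is installed in compiled form; this text tells all that it offers.
- The arm moves only by the tool servo_tool, never from a script. Its argument "series" is a list that holds one entry, the list of rows, each a list of 4 numbers: the shift along the tool's x, y, z in mm, then the turn about the tool's z in rad. In form: [[[x, y, z, roll], ...]]. A call has exactly 10 rows; each row shifts and turns the commanded pose from where the row before left it, along the tool's axes as they then stand; what a row does not reach is not made up. A row lasts 1/12 s, in which the tool goes at most 41.7 mm and 7.16 degrees, less where a joint would pass 70% of its speed; a pose out of reach is approached as far as the arm can. A call is refused whole if a number of a shift passes 41.7 or a number of a turn 0.125, either way. A call with a gripper value outside its range is refused whole. "claw" is the gripper's target within -1 to 1 (shut at 1, half-way at 0, fully open at -1), set as the call begins (left out, the last holds). The fingers move at their own pace and stop on an object; "grip_force" is the grip in N (left out, the last holds). Time passes only in rows, so rows that do not move let the fingers close, or fill a call up. It gives the time, the measured TCP pose, the force, the opening and the grip force at its end, in the units of the state.
- telemetry.get_state(): the state, without advancing time (a new reading comes with each control period).
- eyes.grab_frame(name): name is "side" or "top" or "wrist"; returns the picture (384x512x3 uint8, red, green, blue); there is no depth.
- eyes.calibration(name): a dict with "mtx" (3x3 intrinsics, pixels), "rvec" (rotation vector, rad) and "tvec" (3), from world to camera coordinates, as OpenCV has them. Camera axes: x right, y down, z forward; pixel columns grow to the right and rows downward; lengths in m; the calibration is good to about 2 mm. A picture is of the moment at which its call begins: read the wrist's pose just before it. calibration takes no time and is no camera call; for the wrist camera it gives the pose at the moment of the call.
- ticket.job_done(): hands the job in; it is judged then, once.
Trained networks look in the newest picture that a camera, given by its name, has taken for a name from the list of things; names that differ only in an ending like _2 or _b are one class to them, and where a whole thing is asked for, a point or a joint stands for the part that bears it (a point fixed in the world has none). Each returns a list of dicts, best first, with "conf" (0 to 1); they miss things now and then, are a little off and sometimes report something else, mostly with a low value. They report only what shows in the picture. A call takes as long as a camera call.
- recognise(camera, name): "position" ([x, y, z] in m, in world coordinates, good to about 4 mm: the middle of the surface that is visible of it).
- trace(camera, name): "mask" (384x512 bool, what is visible of it).
The state is a dict: "t": time; "q": joint angles; "qd": joint speeds; "joint_efforts": joint torques, N m; "eef_pos": TCP position; "ee_rot": TCP orientation; "force": force on the tool from outside, world axes, zero at the start; "moment": the same for the moment, N m; "width": finger opening in m; "gripper_force": force on a finger pad.
Only numpy, scipy, OpenCV 4.12 (cv2) and the standard library are available. Lean on these libraries where they do the work, as an engineer would, in place of code of your own. Each camera call takes 0.05 s, during which the arm holds its last target. There are 200 camera calls.

## Working session

There is one attempt and no reset: what is moved stays moved. The work goes in short steps, Python scripts to look and compute and a tool call to move; the robot and the scene stay as the last step left them, time stands still between calls to the robot, and variables do not carry over. Pictures are saved under pics/ and viewed, at most 10 in all, crops included, and the job is handed in when it is done.

Besides the shell and the picture viewer there is one more tool, called as name([rows], argument=value, ...), one row to a line, values as JSON. servo_tool: Moves the arm, as the interface text tells. Its arguments: {"type":"object","properties":{"series":{"type":"array"},"claw":{"type":"number"},"grip_force":{"type":"number"}},"required":["series"]}

```bash
mkdir -p pics
python3 - <<'E'
from station import telemetry, eyes, recognise, trace
import cv2,numpy as np
s=telemetry.get_state();print({k:np.round(s[k],3) for k in("t","eef_pos","ee_rot","force","width")})
ims=[]
for c in("top","side"):
    im=eyes.grab_frame(c);ims.append(im)
    for n in("lid","tub","small_tub","canister"):
        print(c,n,[(np.round(d["position"],3),round(d["conf"],2)) for d in recognise(c,n)[:3]])
    m=trace(c,"lid")
    if m:
        k=m[0]["mask"].astype(np.uint8);print(m[0]["conf"],cv2.minAreaRect(cv2.findNonZero(k)))
    K=eyes.calibration(c);print(K)
    cv2.imwrite(f"pics/{c}.png",im[:,:,::-1])
E
```

```text
{'t': np.float64(0.0), 'eef_pos': array([ 0.177, -0.651,  0.226]), 'ee_rot': array([ 3.14 , -0.   , -2.876]), 'force': array([-0.172,  0.173,  0.173]), 'width': np.float64(0.088)}
top lid [(array([ 0.472, -0.285,  0.094]), 0.7)]
top tub [(array([ 0.442, -0.237,  0.076]), 0.54)]
top small_tub [(array([0.484, 0.31 , 0.091]), 0.63)]
top canister [(array([ 0.556, -0.019,  0.11 ]), 0.73)]
0.79 ((396.7041320800781, 202.28993225097656), (67.99103546142578, 89.31301879882812), 22.380136489868164)
{'mtx': array([[359.33826142,   0.        , 253.72630101],
       [  0.        , 359.33826142, 190.37473318],
       [  0.        ,   0.        ,   1.        ]]), 'rvec': array([ 2.10122946, -2.13992897,  0.15805663]), 'tvec': array([0.01187184, 0.51167235, 0.74566295])}
side lid [(array([ 0.47 , -0.284,  0.097]), 0.57)]
side tub [(array([ 0.446, -0.246,  0.048]), 0.77)]
side small_tub [(array([0.463, 0.337, 0.095]), 0.95)]
side canister [(array([0.545, 0.007, 0.088]), 0.74)]
0.92 ((325.25, 150.25001525878906), (69.97142028808594, 30.698246002197266), 30.963754653930664)
{'mtx': array([[381.72294182,   0.        , 254.48667809],
       [  0.        , 381.72294182, 192.90448342],
       [  0.        ,   0.        ,   1.        ]]), 'rvec': array([ 0.72402756, -2.48182176,  1.28072417]), 'tvec': array([0.45090823, 0.24042368, 0.75100329])}
```

```bash
cat > h.py <<'E'
import cv2,numpy as np
def ray(cal,uv,z):
    R=cv2.Rodrigues(cal["rvec"])[0];t=np.asarray(cal["tvec"]).ravel()
    p=cv2.undistortPoints(np.float32(uv).reshape(-1,1,2),cal["mtx"],None).reshape(-1,2)
    d=np.c_[p,np.ones(len(p))]@R; C=-R.T@t
    return C+d*((z-C[2])/d[:,2])[:,None]
E
python3 - <<'E'
from h import *
from station import eyes,trace
im=eyes.grab_frame("top");m=trace("top","lid")[0]["mask"].astype(np.uint8)
b=cv2.boxPoints(cv2.minAreaRect(cv2.findNonZero(m)))
P=ray(eyes.calibration("top"),b,.096)
print(b,P.round(3),P.mean(0),np.linalg.norm(np.diff(P,axis=0),axis=1),np.degrees(np.arctan2(*(P[1]-P[0])[[1,0]])))
o=im[:,:,::-1].copy();cs,_=cv2.findContours(m,0,1);cv2.drawContours(o,cs,-1,(0,0,255),1)
s=cv2.imread("pics/side.png")
cv2.imwrite("pics/a.png",np.hstack([cv2.resize(o[80:330,230:480],(560,560)),cv2.resize(s,(0,0),fx=.46,fy=1.4583)[:560,:]])) if 0 else cv2.imwrite("pics/a.png",cv2.resize(o,(768,576)))
E
```

```text
[[348.66626 230.03131]
 [382.28424 149.04254]
 [444.58704 174.90405]
 [410.96906 255.89282]] [[ 0.418 -0.187  0.096]
 [ 0.584 -0.267  0.096]
 [ 0.527 -0.389  0.096]
 [ 0.366 -0.306  0.096]] [ 0.47381308 -0.28712923  0.096     ] [0.1840285  0.13463689 0.18113416] -25.60054611717834
```

View pics/a.png

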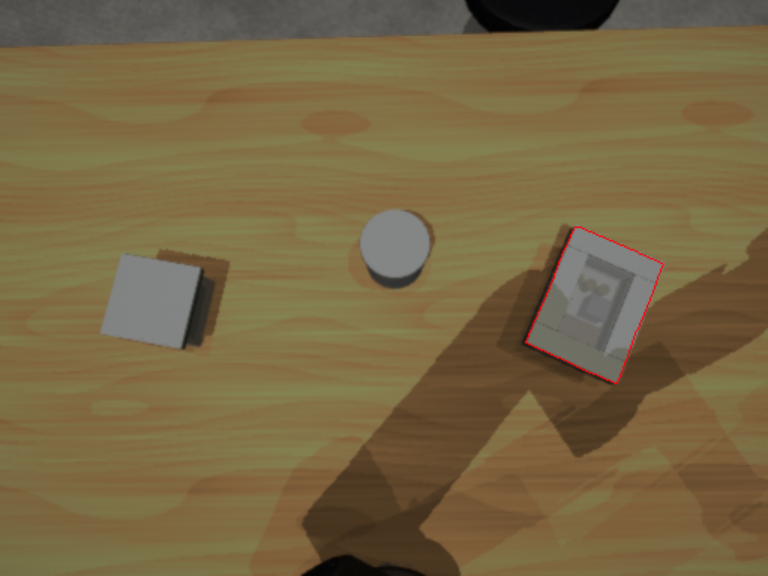

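View pics/side.png

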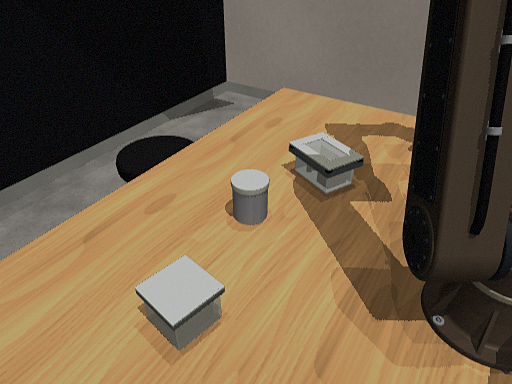

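The top view shows the lid at about (594, 305) in the enlarged picture. The mask outline fits it, at 182 x 134 mm. The canister (395, 245) and square tub (152, 300) are well clear of it. Lid centre is (0.474, -0.287), with its long axis at -26.4°. I'll shut the gripper and align the tool with the lid.

servo_tool([
  [[0, 0, 0, 0.0726], [0, 0, 0, 0.0726], [0, 0, 0, 0.0726], [0, 0, 0, 0.0726], [0, 0, 0, 0.0726], [0, 0, 0, 0.0726], [0, 0, 0, 0.0726], [0, 0, 0, 0.0726], [0, 0, 0, 0.0726], [0, 0, 0, 0.0726]],
], claw=1, grip_force=20)

```text
t: 1.53
eef_pos: [0.1773, -0.6513, 0.2266]
ee_rot: [3.142, -0.0, 2.678]
force: [0.8, -0.1, -0.0]
width: 0.0268
gripper_force: 0.0
```

servo_tool([
  [[-2.2, 36, 0, 0], [-2.2, 36, 0, 0], [-2.2, 36, 0, 0], [-2.2, 36, 0, 0], [-2.2, 36, 0, 0], [-2.2, 36, 0, 0], [-2.2, 36, 0, 0], [-2.2, 36, 0, 0], [-2.2, 36, 0, 0], [-2.2, 36, 0, 0]],
])

```text
t: 2.37
eef_pos: [0.3574, -0.337, 0.2269]
ee_rot: [3.142, 0.001, 2.681]
force: [0.5, -1.1, 0.4]
width: 0.0006
gripper_force: 0.0
```

servo_tool([
  [[0, 20, 10, 0], [0, 18, 10, 0], [0, 0, 15, 0], [0, 0, 20, 0], [0, 0, 20, 0], [0, 0, 15, 0], [0, 0, 6, 0], [0, 0, 0, 0], [0, 0, 0, 0], [0, 0, 0, 0]],
])

```text
t: 3.2
eef_pos: [0.3745, -0.3048, 0.1316]
ee_rot: [-3.142, 0.002, 2.681]
force: [-1.0, 0.5, 1.2]
width: 0.0007
gripper_force: 0.0
```

One close look from here to check the tool against the corner.

Run:
```python
from h import *
from station import eyes
im=eyes.grab_frame("wrist");t=eyes.grab_frame("top")
c=eyes.calibration("wrist")
L=np.array([.474,-.287]);u=np.array([.896,-.445]);v=np.array([.445,.896])
o=im[:,:,::-1].copy()
X=np.array([[*(L+a*.09*u+b*.065*v),.096] for a,b in((1,1),(1,-1),(-1,-1),(-1,1))])
p=cv2.projectPoints(X,c["rvec"],c["tvec"],c["mtx"],None)[0]
cv2.polylines(o,[p.astype(int)],True,(0,0,255),1)
cv2.imwrite("pics/b.png",np.hstack([cv2.resize(o,(400,300)),cv2.resize(t[80:305,200:500,::-1],(400,300))]))
```

```text
(no output)
```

View pics/b.png

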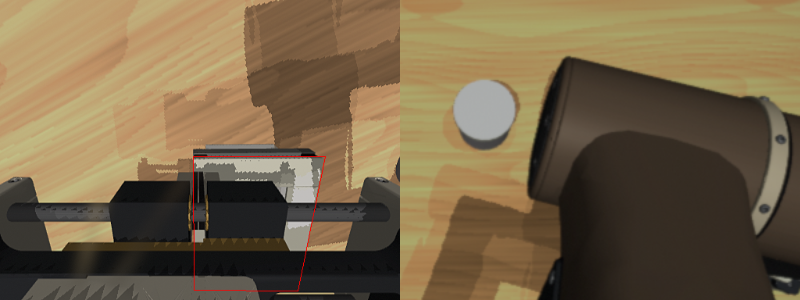

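The right half shows the arm over the lid. On the left, the wrist view matches the projected outline at the left edge (193) and far edge (152), so the pose is good. I'll shift slightly inward and press this corner.

servo_tool([
  [[-4, 5, 8, 0], [0, 0, 10, 0], [0, 0, 8, 0], [0, 0, 5, 0], [0, 0, 3, 0], [0, 0, 3, 0], [0, 0, 2, 0], [0, 0, 2, 0], [0, 0, 2, 0], [0, 0, 1, 0]],
])

```text
t: 4.13
eef_pos: [0.3788, -0.302, 0.0875]
ee_rot: [-3.14, -0.001, 2.682]
force: [-8.6, 6.4, 27.6]
width: 0.0005
gripper_force: 13.9
```

servo_tool([
  [[0, 0, 1, 0], [0, 0, 0, 0], [0, 0, 0, 0], [0, 0, -10, 0], [0, 0, -15, 0], [0, 0, -15, 0], [0, 0, 0, 0], [0, 25, 0, 0], [0, 40, 0, 0], [0, 35, 0, 0]],
])

```text
t: 4.97
eef_pos: [0.424, -0.2114, 0.1252]
ee_rot: [3.142, -0.0, 2.679]
force: [1.7, 0.4, 0.9]
width: 0.0005
gripper_force: 0.0
```

servo_tool([
  [[0, 10, 6, 0], [0, 0, 8, 0], [0, 0, 8, 0], [0, 0, 5, 0], [0, 0, 4, 0], [0, 0, 3, 0], [0, 0, 3, 0], [0, 0, 2, 0], [0, 0, 1, 0], [0, 0, 1, 0]],
])

```text
t: 5.8
eef_pos: [0.4275, -0.204, 0.0864]
ee_rot: [-3.141, -0.001, 2.681]
force: [-15.4, 14.3, 44.7]
width: 0.0005
gripper_force: 23.1
```

servo_tool([
  [[0, 0, 1, 0], [0, 0, 0, 0], [0, 0, 0, 0], [0, 0, -10, 0], [0, 0, -15, 0], [0, 0, -15, 0], [-30, 0, 0, 0], [-40, 0, 0, 0], [-40, 0, 0, 0], [-36, 0, 0, 0]],
])

```text
t: 6.63
eef_pos: [0.5604, -0.2704, 0.1233]
ee_rot: [-3.141, 0.0, 2.68]
force: [0.4, -0.1, -0.3]
width: 0.0005
gripper_force: 0.0
```

servo_tool([
  [[-10, 0, 2, 0], [0, 0, 8, 0], [0, 0, 8, 0], [0, 0, 6, 0], [0, 0, 5, 0], [0, 0, 4, 0], [0, 0, 3, 0], [0, 0, 2, 0], [0, 0, 1, 0], [0, 0, 1, 0]],
])

```text
t: 7.47
eef_pos: [0.567, -0.2724, 0.0872]
ee_rot: [-3.141, 0.001, 2.683]
force: [-11.9, 8.0, 33.6]
width: 0.0004
gripper_force: 17.0
```

servo_tool([
  [[0, 0, 1, 0], [0, 0, 0, 0], [0, 0, 0, 0], [0, 0, -10, 0], [0, 0, -15, 0], [0, 0, -15, 0], [0, -30, 0, 0], [0, -40, 0, 0], [0, -40, 0, 0], [0, 0, 0, 0]],
])

```text
t: 8.3
eef_pos: [0.5157, -0.3748, 0.1227]
ee_rot: [-3.141, -0.0, 2.678]
force: [0.3, 1.0, -0.1]
width: 0.0005
gripper_force: 0.0
```

servo_tool([
  [[0, 0, 2, 0], [0, 0, 8, 0], [0, 0, 8, 0], [0, 0, 6, 0], [0, 0, 5, 0], [0, 0, 4, 0], [0, 0, 3, 0], [0, 0, 2, 0], [0, 0, 1, 0], [0, 0, 1, 0]],
])

```text
t: 9.13
eef_pos: [0.5195, -0.3702, 0.0861]
ee_rot: [-3.141, 0.0, 2.684]
force: [-12.4, 13.4, 40.3]
width: 0.0008
gripper_force: 19.7
```

Now I'll re-press the first corner as a check.

servo_tool([
  [[0, 0, 1, 0], [0, 0, 0, 0], [0, 0, -10, 0], [0, 0, -15, 0], [0, 0, -15, 0], [36, 0, 0, 0], [40, 0, 0, 0], [40, 0, 0, 0], [40, 0, 0, 0], [0, 0, 0, 0]],
])

```text
t: 9.97
eef_pos: [0.3722, -0.298, 0.1202]
ee_rot: [3.141, -0.005, 2.681]
force: [-0.7, 0.2, -1.0]
width: 0.0007
gripper_force: 0.0
```

servo_tool([
  [[0, 0, 2, 0], [0, 0, 8, 0], [0, 0, 8, 0], [0, 0, 6, 0], [0, 0, 5, 0], [0, 0, 4, 0], [0, 0, 3, 0], [0, 0, 2, 0], [0, 0, 1, 0], [0, 0, 0, 0]],
])

```text
t: 10.8
eef_pos: [0.3796, -0.3019, 0.086]
ee_rot: [-3.141, 0.0, 2.683]
force: [-13.2, 15.6, 47.2]
width: 0.0002
gripper_force: 23.8
```

servo_tool([
  [[0, 0, -10, 0], [0, 0, -20, 0], [0, 0, -25, 0], [0, 0, -25, 0], [0, -25, -20, 0], [0, -40, 0, 0], [0, -40, 0, 0], [0, -40, 0, 0], [0, -40, 0, 0], [0, -40, 0, 0]],
])

```text
t: 11.63
eef_pos: [0.2786, -0.5051, 0.1822]
ee_rot: [3.142, -0.0, 2.682]
force: [0.9, 0.4, 0.0]
width: 0.0001
gripper_force: 0.0
```

servo_tool([
  [[0, -40, 0, 0], [0, -40, 0, 0], [0, -40, 0, 0], [0, -20, 0, 0], [0, 0, 0, 0], [0, 0, 0, 0], [0, 0, 0, 0], [0, 0, 0, 0], [0, 0, 0, 0], [0, 0, 0, 0]],
])

```text
t: 12.47
eef_pos: [0.2182, -0.6282, 0.183]
ee_rot: [-3.141, 0.001, 2.683]
force: [-0.2, 0.3, 0.3]
width: 0.0004
gripper_force: 0.0
```

Run:
```python
from h import *
from station import eyes,recognise,trace
t=eyes.grab_frame("top");s=eyes.grab_frame("side")
for n in("lid","small_tub","canister"):
    for c in("top","side"): print(c,n,[(np.round(d["position"],3),round(d["conf"],2)) for d in recognise(c,n)[:1]])
m=trace("top","lid")[0]["mask"].astype(np.uint8)
P=ray(eyes.calibration("top"),cv2.boxPoints(cv2.minAreaRect(cv2.findNonZero(m))),.086);print(P.round(3),P.mean(0))
cv2.imwrite("pics/c.png",np.hstack([cv2.resize(s[110:220,260:400,::-1],(500,393),interpolation=2),cv2.resize(t[120:290,320:450,::-1],(300,393))]))
```

```text
top lid [(array([ 0.475, -0.286,  0.085]), 0.83)]
side lid [(array([ 0.471, -0.287,  0.089]), 0.96)]
top small_tub [(array([0.487, 0.308, 0.091]), 0.85)]
side small_tub [(array([0.464, 0.338, 0.094]), 0.79)]
top canister [(array([ 0.554, -0.014,  0.113]), 0.75)]
side canister [(array([0.541, 0.006, 0.087]), 0.91)]
[[ 0.42  -0.188  0.086]
 [ 0.584 -0.267  0.086]
 [ 0.526 -0.388  0.086]
 [ 0.367 -0.307  0.086]] [ 0.47425046 -0.28757487  0.086     ]
```

View pics/c.png

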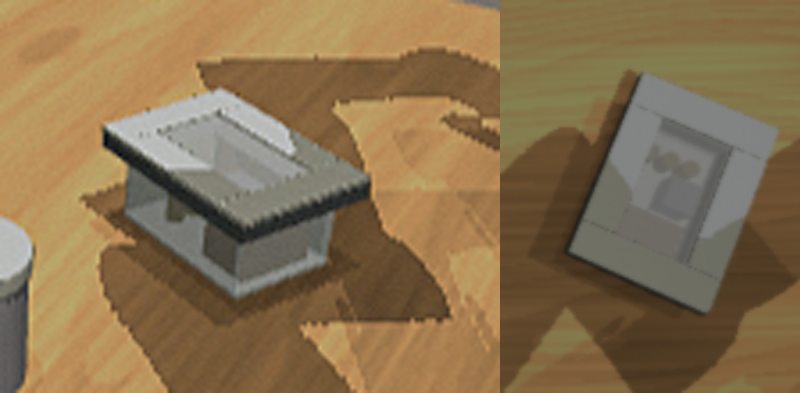

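The picture shows the lid flush and level on the tub, with no gap along its edges (105,140)–(245,235)–(370,185). It reads 0.085–0.089 m high and the bystanders haven't moved. Handing in.

```bash
python3 -c "
from station import ticket;print(ticket.job_done())"
```

```text
the job is handed in; nothing more can be done
None
```

I pressed all four corners down to the rim (fingertips stopped at 86–87 mm, where a seated lid's top should be) and handed the job in at about 13 s. The last pictures show the lid flush and level, and the small tub and canister where they stood; the hand-in gave no verdict.

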